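# Unhook the drip basket, then free the steriliser lid and hold it open

### The job

The steriliser has finished and I need both hands to unload it. Lift the wire basket up off its drip hook and stand it upright in the empty end of the steel tray, then, before you touch the catch, try the lid with a gentle tug on its handle; if it is caught, slide the catch right back, never wrenching the lid against it. Then lift the lid at least halfway up and finish still holding it open by its handle, leaving everything else where it stands.

Things in the scene. Friction and masses are not known exactly. Their poses are not given: they have to be found in the camera images.
- steriliser: white bench-top instrument steriliser, fixed, 190 (x) x 300 (y) x 90 mm high; origin under its centre on the counter; x axis from its front to its rear (away from the robot), y to its left, z up. Pale metal hinged lid over the right 217 mm; on the left a deck 72 mm wide, 90 mm above the counter, with the lid's catch near the front and a drip hook at the rear
- hook_seat (a point): seat of the drip hook: centre line of its 7 mm steel bar where the basket's crossbar lies, 236 mm above the counter. The bar comes level from a post 69 mm behind (steriliser +x), dips to this seat and ends 13 mm in front of it in a tip upturned by 14 mm
- basket: empty wire basket, 60 mm across and 60 mm high, 0.12 kg; origin at the centre of its underside, z up. A rigid wire bail stands over it: two upright 6 mm legs, 57 mm apart over their outsides along its y, and a level crossbar 113 mm above the origin. It hangs from the hook and can swing and turn a little. It overhangs the lid's left edge by 16 mm, 18 mm above it, so the lid cannot open under it
- basket_bail (a point): middle of the crossbar of the basket's bail. The hook's bar passes through the bail, under this point, along the steriliser's x: to come off, the crossbar must rise 18 mm or more and then go forward (steriliser -x) 25 mm or more, past the hook's upturned tip
- steel_tray: shallow steel tray, 110 (x) x 200 (y) mm, rim 16 mm high, inner floor 2 mm above its underside, 0.4 kg, loose on the counter; origin at the centre of its underside, z up. The cotton pads stand in its +y half; the -y half is empty
- lid (a joint): opening angle of the steriliser's lid in rad: 0 shut, grows as the front edge rises, stop at 1.35. The lid weighs 0.3 to 0.65 kg, has no stay and falls shut when let go. While the bolt is in it, the lid lifts only about 0.02 rad (3 mm at the handle) and then stops hard
- lid_handle (a point): middle of the lid's handle, a level steel bar 12 mm thick along the steriliser's y, 93 mm clear between two stand-offs, its middle 34 mm above the lid's top; with the lid shut it lies 146 mm above the counter, 30 mm behind the lid's front edge and 158 mm in front of the hinge line
- catch_grip (a point): middle of the catch's grip, an upright black tab 14 (x) x 13 (y) mm, 117 mm above the counter; its top is 127 mm, the grey housing round its foot 104 mm high. It slides 20 mm along the steriliser's y with about 2 N of friction and stays where left: -y end the bolt is in the lid, +y end right back
- catch_back (a point): fixed point where the middle of the catch's grip stands when the catch is right back. 20 mm from here toward the lid (steriliser -y) the bolt is fully in the lid; its hidden end leaves the lid about halfway. The catch may start anywhere between
- tray_free_end (a point): middle of the empty half of the tray, on its inner floor
- lid_hinge (a point): middle of the lid's hinge line, at the rear of the steriliser, 94 mm above the counter; the hinge axis is the steriliser's y
- pads: the stack of cotton pads in the tray, 59 mm across, 41 mm high; leave it; origin under its centre
- minute_timer: round white minute timer, 55 mm across, 35 mm high; leave it; origin under its centre
- cream_jar: wide cream pot, 68 mm across, 43 mm high; leave it; origin under its centre
- cream_jar_b: smaller cream pot, 60 mm across, 38 mm high; leave it; origin under its centre
- strip_roll_0: white roll of strip standing on end, 67 mm across, 70 mm high; leave it; origin under its centre
- oil_a: amber dropper bottle, 33 mm across, 102 mm high; leave it; origin under its centre
Not all that is in view belongs to the job. Leave any purple or red look-alike of the basket alone.

How it is judged:
By the outcome, as a careful person would: the job done as asked, in the order asked, and still so for the second after the job is handed in, while the arm keeps its last pose, push and grip.
It also fails if it takes over 64 s, if anything falls off the work surface, if the arm or the gripper's body presses on something with over 40 N, if the wrist force passes 120 N, or if a joint passes its speed limit or range.

### The arm

A 6-joint arm with a two-finger parallel gripper is mounted at the origin on a cart in front of the work surface, level with it; the furniture and walls round the work are solid. World frame = base frame: x ahead of the robot, y to its left, z up, the work surface at z = 0. Lengths are in mm, angles in degrees, forces in N, time in s.
With the tool pointing down it reaches from about 300 to 850 mm from the base axis. Payload 4.2 kg.
Tool frame: the origin (TCP) lies between the finger pads; the fingertips stand 19 mm ahead of it and the grasp point (between the pads) is the TCP; z points along the fingers, x is the direction in which the jaws open and shut, and the axes are right-handed (so a half turn about z gives the same grasp; the last joint's range is limited). The gripper opens to 91 mm and grips with 3 to 60 N. Pads are 32 mm wide; open, the fingers measure 118 mm over their backs; the gripper's body (76 mm by 178 mm) begins 60 mm behind the grasp point.
Start: joints at [62.51, 18.312, 89.639, -0, 72.044, -1.146], TCP at [255.171, 515.295, 232.976] pointing down, gripper open.
Joint ranges: [-177.97, 177.97], [-48.28, 115.42], [12.27, 149.76], [-77.06, 257.06], [2.81, 150.46], [-146.56, 146.56]. Speed limits (degrees/s): [147.25, 147.25, 180, 180, 180, 180].

### API

Orientations are given as [roll, pitch, yaw] about the fixed x, y, z axes, in that order (R = Rz(yaw) Ry(pitch) Rx(roll)).
In Python, from workcell import sensors, grab_frame, env gives the robot as it stands.
- The arm moves only by the tool servo_tool, never from a script. Its argument "motion" is one flat list of numbers, 7 for each row, row after row: the shift along the world's x, y, z in mm, then the turn, a rotation vector about the world's x, y, z in rad, then the opening in per cent of the stroke, from 0 (shut) to 100 (fully open). In form: [x, y, z, rx, ry, rz, grip, x, y, z, rx, ry, rz, grip, ...]. A call has 1 to 10 rows; each row shifts and turns the commanded pose from where the row before left it; what a row does not reach is not made up. A row lasts 1/12 s, in which the tool goes at most 41.7 mm and 7.16 degrees, less where a joint would pass 70% of its speed; a pose out of reach is approached as far as the arm can. A call with a gripper value outside its range is refused whole. The fingers move at their own pace and stop on an object; "newtons" is the grip in N (left out, the last holds). Time passes only in rows, so rows that do not move let the fingers close. It gives the time, the measured TCP pose, the force and the opening at its end, in the units of the state.
- sensors.state(): the state, without advancing time (a new reading comes with each control period).
- grab_frame(name): name is "scene" or "top"; returns a dict with "image" (400x640x3 uint8, red, green, blue), "depth" (400x640 float32, mm along the optical axis (not along the pixel's ray), 0 where there is no reading), "fx", "fy", "cx", "cy" (pixels), "extrinsics" (4x4, takes a point from camera to world coordinates). Camera axes: x right, y up, looking along -z (the intrinsics and any distortion apply to the point x, -y, -z); pixel columns grow to the right and rows downward; lengths in mm; the calibration is good to about 2 mm. A picture is of the moment at which its call begins.
- env.job_done(): hands the job in, once; it reports no verdict.
The state is a dict: "time_s": time; "qpos": joint angles; "qvel": joint speeds; "effort": joint torques, N m; "ee_pos": TCP position; "ee_rot": TCP orientation; "force": force on the tool from outside, world axes, zero at the start; "torque": the same for the moment, N m; "gripper_width": finger opening in mm.
Only numpy, scipy, OpenCV 4.12 (cv2) and the standard library are available. Lean on these libraries where they do the work, as an engineer would, in place of code of your own. Each camera call takes 0.05 s, during which the arm holds its last target.

## Working session

There is one attempt and no reset: what is moved stays moved. The work goes in short steps, Python scripts to look and compute and a tool call to move; the robot and the scene stay as the last step left them, time stands still between calls to the robot, and variables do not carry over. Pictures are saved under pics/ and viewed, and the job is handed in when it is done.

Besides the shell and the picture viewer there is one more tool, called after ">>>" by a JSON object that holds its "op" and its "data", one argument or row to a line. servo_tool: Moves the arm, as the interface text tells. Its arguments: {"type":"object","properties":{"motion":{"type":"array"},"newtons":{"type":"number"}},"required":["motion"]}

```bash
mkdir -p pics; ls
cat > h.py <<'E'
import numpy as np,cv2
from workcell import sensors, grab_frame, env
def save(n,tag):
    f=grab_frame(n); cv2.imwrite(f'pics/{tag}.png',f['image'][:,:,::-1]); np.savez(f'pics/{tag}.npz',**f); return f
def load(tag): return dict(np.load(f'pics/{tag}.npz',allow_pickle=True))
def cloud(f):
    d=f['depth'];v,u=np.mgrid[0:400,0:640]
    E=f['extrinsics']
    P=np.stack([(u-f['cx'])*d/f['fx'],-(v-f['cy'])*d/f['fy'],-d],-1)
    W=P@E[:3,:3].T+E[:3,3]; W[d<=0]=np.nan
    return W
def ray(f,u,v):
    E=f['extrinsics'];r=E[:3,:3]@np.array([(u-f['cx'])/f['fx'],-(v-f['cy'])/f['fy'],-1.]);return E[:3,3],r
def atz(f,u,v,z):
    o,r=ray(f,u,v);return o+r*(z-o[2])/r[2]
def tri(f1,p1,f2,p2):
    A=[];b=[]
    o1,r1=ray(f1,*p1);o2,r2=ray(f2,*p2)
    M=np.stack([r1,-r2],1);s=np.linalg.lstsq(M,o2-o1,rcond=None)[0]
    a=o1+r1*s[0];c=o2+r2*s[1];return (a+c)/2,np.linalg.norm(a-c)
E
python3 - <<'E'
from h import *
for n in('scene','top'):
    f=save(n,n+'0');print(n,{k:(v if k not in('image','depth') else v.shape) for k,v in f.items()})
print(sensors.state())
E
```

```text
pics
scene {'image': (400, 640, 3), 'depth': (400, 640), 'fx': 468.4323226474911, 'fy': 468.4323226474911, 'cx': 316.43878761399856, 'cy': 203.24819232379284, 'extrinsics': array([[-4.42909676e-01,  5.48501514e-01, -7.09208790e-01,
        -8.23212339e+02],
       [-8.96515992e-01, -2.79322725e-01,  3.43857371e-01,
         7.12333578e+02],
       [-9.49184318e-03,  7.88114779e-01,  6.15455116e-01,
         1.33394821e+03],
       [ 0.00000000e+00,  0.00000000e+00,  0.00000000e+00,
         1.00000000e+00]])}
top {'image': (400, 640, 3), 'depth': (400, 640), 'fx': 517.2554973724672, 'fy': 517.2554973724672, 'cx': 315.54231867231215, 'cy': 205.60534871410678, 'extrinsics': array([[-2.21136268e-02,  9.97516314e-01, -6.68744472e-02,
         4.16587227e+02],
       [-9.99651083e-01, -2.30283668e-02, -1.29385829e-02,
         4.05518166e+01],
       [-1.44464568e-02,  6.65649945e-02,  9.97677504e-01,
         1.73978115e+03],
       [ 0.00000000e+00,  0.00000000e+00,  0.00000000e+00,
         1.00000000e+00]])}
{'time_s': 0.1, 'qpos': array([ 6.25104207e+01,  1.83483002e+01,  8.96977771e+01, -1.52244099e-04,
        7.20439261e+01, -1.14363013e+00]), 'qvel': array([-0.04408726, -0.06843122, -0.13422799,  0.00576638, -0.01183646,
        0.02257656]), 'effort': array([-1.47252563e-04, -4.13338745e+01, -2.32508433e+01,  7.27748475e-02,
        4.22402588e-02, -5.33983268e-05]), 'ee_pos': array([254.97048991, 514.92362444, 232.21220499]), 'ee_rot': array([-1.79998348e+02,  8.99883282e-02,  6.36540992e+01]), 'force': array([-0.39386099,  0.20490319,  0.43799238]), 'torque': array([-0.00366653, -0.00190558, -0.00413751]), 'gripper_width': 91.05552956617082}
```

View pics/scene0.png

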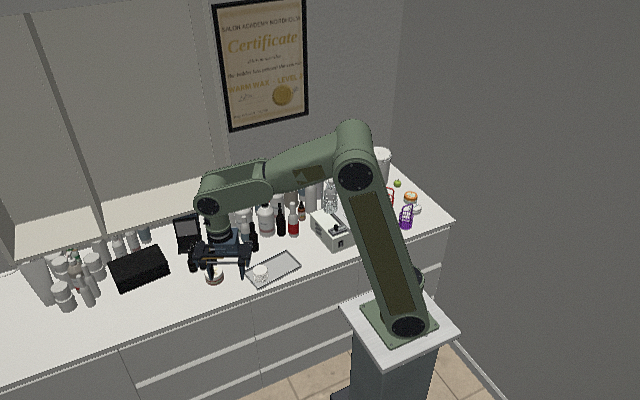

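View pics/top0.png

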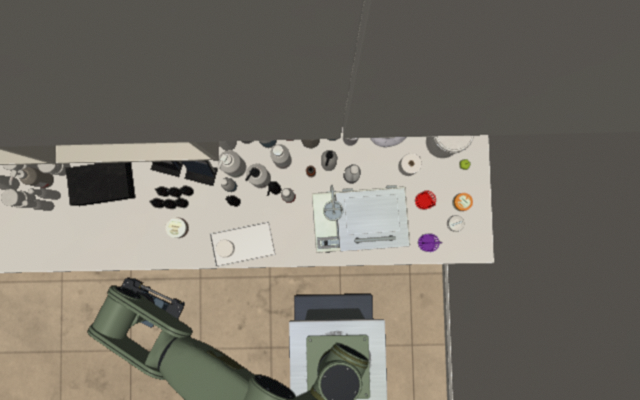

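Run:
```python
from h import *
f=load('top0');im=f['image'][:,:,::-1]
c=im[175:265,200:450];cv2.imwrite('pics/c1.png',cv2.resize(c[:, 100:250],None,fx=5.3,fy=5.3,interpolation=cv2.INTER_CUBIC))
f=load('scene0');im=f['image'][:,:,::-1]
c=im[170:290,235:435];cv2.imwrite('pics/c2.png',cv2.resize(c,None,fx=4,fy=4,interpolation=cv2.INTER_CUBIC))
```

```text
(no output)
```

View pics/c1.png

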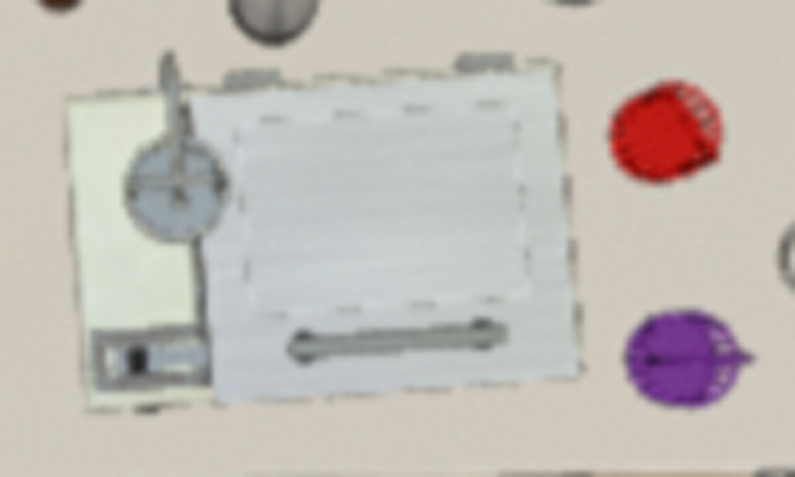

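View pics/c2.png

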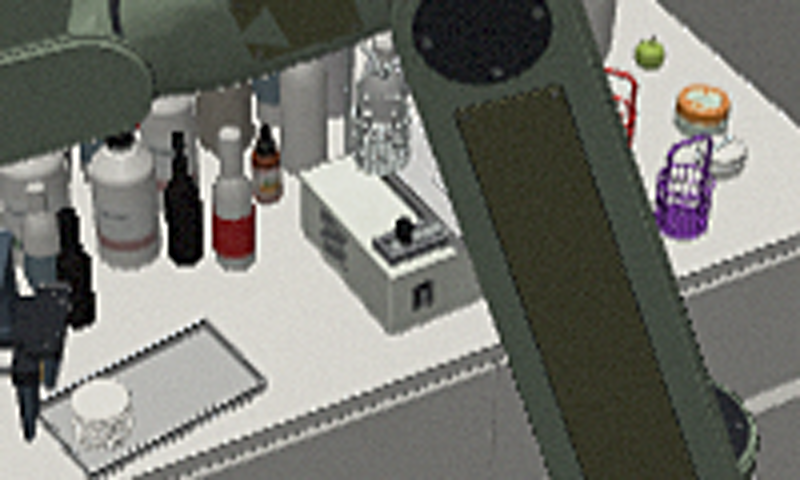

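Run:
```python
from h import *
f=load('top0');W=cloud(f)
for n,(u,v) in dict(deck=(320,225),lid=(380,215),lid2=(350,235),counter=(300,230),handle=(375,239.5),tab=(326,243),bask=(333,211),tray=(250,245),tray2=(265,238),pads=(225,248)).items():
    print(n,W[int(round(v)),u].round(1))
print(f['depth'][230:234,296:302])
# lid plane / mask
z=W[:,:,2]
roi=np.zeros_like(z,bool);roi[180:260,308:416]=1
m=(z>75)&(z<125)&roi
c=W[m][:,:2].astype(np.float32)
print('rect',cv2.minAreaRect(c),m.sum())
for lo,hi in((80,97),(105,120),(128,160),(200,260)):
    mm=(z>lo)&(z<hi)&roi;cc=W[mm]
    print(lo,hi,mm.sum(),cc.mean(0).round(1),cv2.minAreaRect(cc[:,:2].astype(np.float32)), np.median(cc[:,2]))
np.set_printoptions(linewidth=250)
print(z[185:256:1,322:345:1].round(0).astype(int))
```

```text
deck [465.   49.1  85.8]
lid [ 491.5 -140.5  111.1]
lid2 [430.7 -44.5 111.5]
counter [452.2 117.1   1.7]
handle [ 413.4 -119.1  144. ]
tab [407.5  31.5 129.5]
bask [500.    9.8 245.4]
tray [405.7 285.3   7.1]
tray2 [428.  236.1  -6.1]
pads [397.9 362.2  44. ]
[[1735.9293 1735.4661 1737.2504 1733.4576 1737.4042 1734.6469]
 [1739.2065 1741.4551 1731.5835 1733.3114 1735.3027 1740.9921]
 [1745.4799 1737.2113 1733.3167 1738.1802 1735.2955 1732.6176]
 [1736.7937 1735.3745 1733.7147 1736.3777 1735.7891 1730.0369]]
rect ((497.67425537109375, -79.49942016601562), (224.87362670898438, 301.39892578125), 2.372814416885376) 5124
80 97 1057 [489.9   9.7  90.2] ((498.0938415527344, -79.37086486816406), (222.0428924560547, 300.64697265625), 3.0975356101989746) 90.32870194752468
105 120 3666 [ 479.3 -114.   112.8] ((483.2748107910156, -80.45399475097656), (195.37681579589844, 285.7679138183594), 2.8499398231506348) 112.90122465072909
128 160 339 [462.1 -49.8 141.7] ((493.33489990234375, -67.34237670898438), (168.5823974609375, 218.71282958984375), 2.781731367111206) 141.60253271821034
200 260 105 [52
[... 300 characters left out ...]
          -2                    6 ...                    4                    6                    5]
 [                   4                    1                   -1 ...                   -2                    1                    3]
 ...
 [                  -2                    2                   10 ...                    1                    0                    3]
 [                  -3                   -3                    5 ...                    0 -9223372036854775808                   -5]
 [                  10                   -6                    1 ...                   10                    3                   -2]]<stdin>:16: RuntimeWarning: invalid value encountered in cast
```

>>> {"op": "servo_tool", "data": {
  "motion": [12,-36,16,0,0,0,100,12,-36,16,0,0,0,100,12,-36,16,0,0,0,100,12,-36,16,0,0,0,100,12,-36,16,0,0,0,100,12,-36,16,0,0,0,100,12,-36,16,0,0,0,100,12,-36,16,0,0,0,100,12,-36,16,0,0,0,100,12,-36,16,0,0,0,100]
}}

```text
time_s: 0.93
ee_pos: [375.0, 153.4, 393.6]
ee_rot: [-180.0, -0.0, 63.7]
force: [1.0, -0.1, -0.4]
gripper_width: 91.3
```

>>> {"op": "servo_tool", "data": {
  "motion": [0,-40,3,0,0,0,100,0,-40,3,0,0,0,100,0,-40,3,0,0,0,100,0,-40,3,0,0,0,100,0,-40,3,0,0,0,100,0,-40,3,0,0,0,100,0,-40,3,0,0,0,100,0,-40,3,0,0,0,100,0,-40,3,0,0,0,100,0,-40,3,0,0,0,100]
}}

```text
time_s: 1.77
ee_pos: [374.4, -246.7, 422.9]
ee_rot: [-180.0, -0.0, 63.6]
force: [0.1, -0.3, 0.1]
gripper_width: 91.5
```

Run:
```python
from h import *
f=save('scene','scene1');g=save('top','top1')
cv2.imwrite('pics/c3.png',cv2.resize(f['image'][170:290,235:435,::-1],None,fx=4,fy=4,interpolation=cv2.INTER_CUBIC))
cv2.imwrite('pics/c4.png',cv2.resize(g['image'][175:265,300:450,::-1],None,fx=5.3,fy=5.3,interpolation=cv2.INTER_CUBIC))
s=sensors.state();print(s['time_s'],s['ee_pos'],s['ee_rot'],s['qpos'],s['force'])
```

```text
1.8667 [ 374.81791918 -249.53298368  421.8393297 ] [-1.79927774e+02  1.02123907e-01  6.32610503e+01] [-35.03851497   3.17415252  82.36516607  -0.11182745  94.51740133
 -98.30825345] [ 0.13050965  0.67492138 -0.07466195]
```

View pics/c3.png

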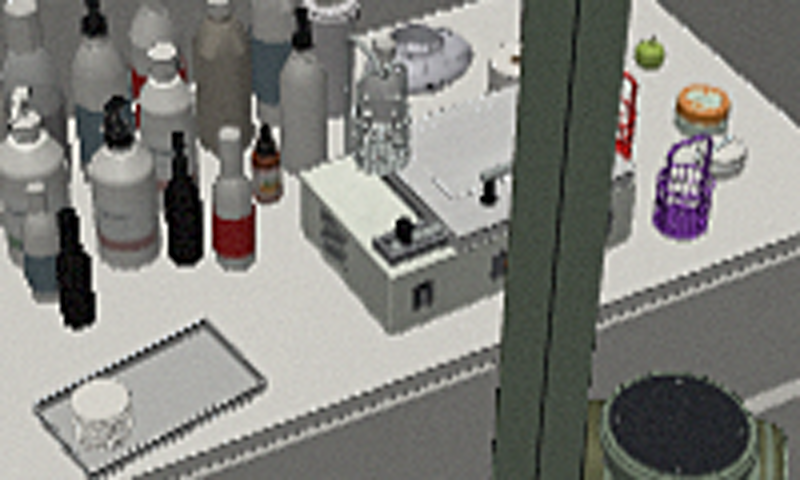

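View pics/c4.png

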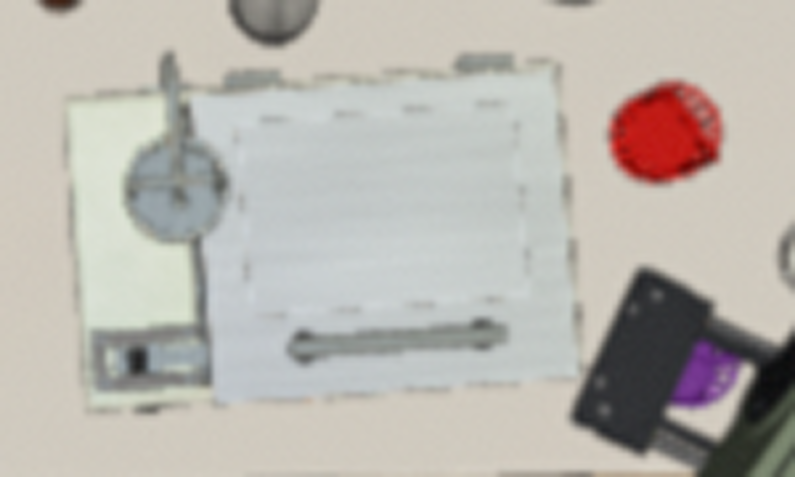

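Run:
```python
from h import *
f=load('scene1');g=load('top1')
a=cv2.resize(f['image'][172:222,310:360,::-1],(600,600),interpolation=cv2.INTER_CUBIC)
cv2.imwrite('pics/c5.png',a)
b=cv2.resize(g['image'][182:257,310:360,::-1],(400,600),interpolation=cv2.INTER_CUBIC)
cv2.imwrite('pics/c6.png',b)
cv2.imwrite('pics/c7.png',cv2.resize(f['image'][205:255,305:365,::-1],(720,600),interpolation=cv2.INTER_CUBIC))
```

```text
(no output)
```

View pics/c5.png

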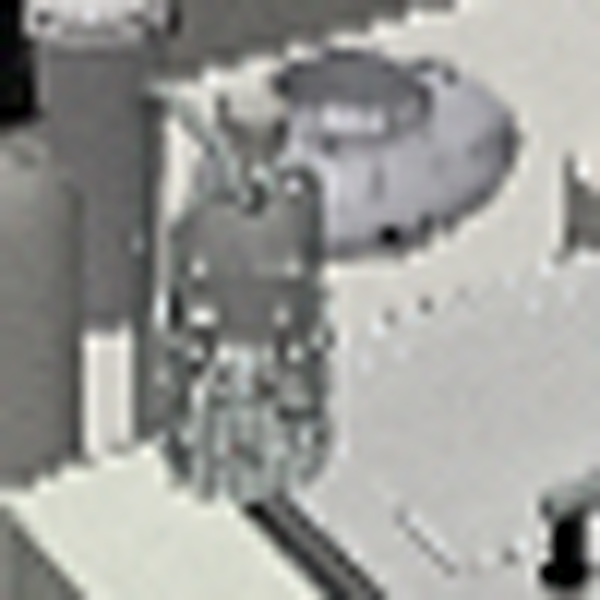

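View pics/c6.png

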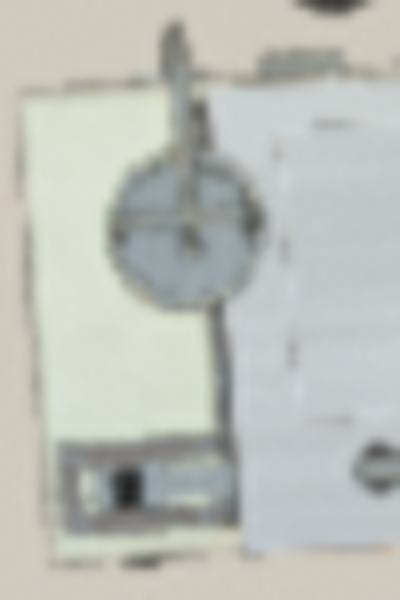

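View pics/c7.png

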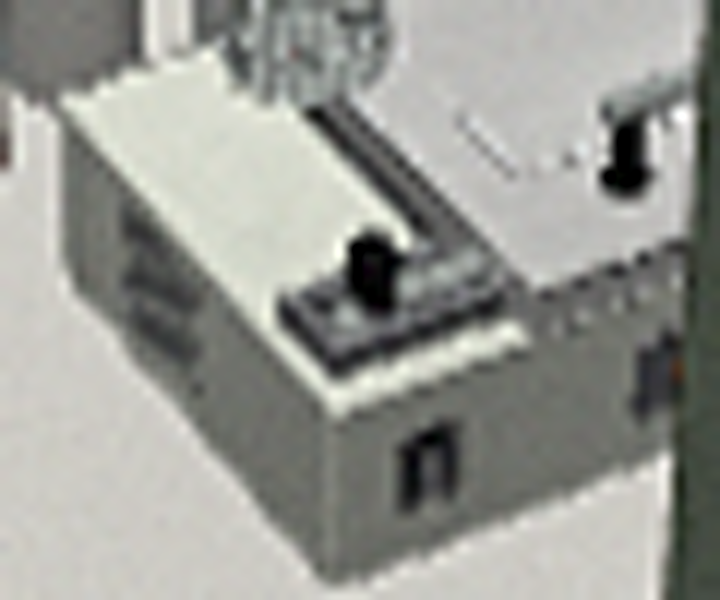

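```bash
cat > pts.py <<'E'
from h import *
f=load('scene1');g=load('top1')
S5=lambda U,V:((U+.5)/12-.5+310,(V+.5)/12-.5+172)
S7=lambda U,V:((U+.5)/12-.5+305,(V+.5)/12-.5+205)
T6=lambda U,V:((U+.5)/8-.5+310,(V+.5)/8-.5+182)
T4=lambda U,V:((U+.5)/5.3-.5+300,(V+.5)/5.3-.5+175)
def show(n,s,t,z=None):
    r=n+' '
    if s and t: p,e=tri(f,s,g,t); r+=f' tri {p.round(1)} err {e:.1f}'
    if z is not None:
        if t: r+=f' top@z {atz(g,*t,z).round(1)}'
        if s: r+=f' scene@z {atz(f,*s,z).round(1)}'
    print(r)
E
python3 - <<'E'
from pts import *
show('bail mid',S5(250,197),T6(187,214),242.5)
show('tab top',S7(373,240),T6(128,488),127)
show('deck FL',S7(335,412),T6(52,560),90)
show('deck RL',S7(62,98),T6(20,92),90)
show('lid FL',S7(535,292),T4(214,402),112)
show('lid FR',None,T4(582,377),112)
show('RR',None,T4(559,66),112)
show('handle L',S7(628,108),T4(302,347),146)
show('handle R',None,T4(482,333),146)
show('handle Lend',S7(605,110),T4(288,348),146)
show('handle Rend',None,T4(508,332),146)
show('hook post top',S5(165,90),T6(174,30),250)
E
```

```text
bail mid  tri [507.2   7.5 235.4] err 4.7 top@z [507.9   9.7 242.5] scene@z [497.5  10.  242.5]
tab top  tri [408.6  32.5 129. ] err 0.8 top@z [408.8  32.9 127. ] scene@z [410.5  31.  127. ]
deck FL  tri [380.1  62.3  88.2] err 2.8 top@z [380.8  63.5  90. ] scene@z [377.7  62.   90. ]
deck RL  tri [567.3  71.3  88.5] err 2.1 top@z [567.7  72.2  90. ] scene@z [565.1  71.2  90. ]
lid FL  tri [382.3 -13.2 108.8] err 3.1 top@z [383.1 -11.8 112. ] scene@z [378.5 -12.7 112. ]
lid FR  top@z [ 393.1 -229.3  112. ]
RR  top@z [ 577.8 -221.9  112. ]
handle L  tri [413.4 -64.3 145.7] err 4.2 top@z [414.5 -62.4 146. ] scene@z [412.2 -66.  146. ]
handle R  top@z [ 420.2 -166.8  146. ]
handle Lend  tri [413.2 -55.7 148.2] err 3.4 top@z [414.1 -54.3 146. ] scene@z [414.8 -58.6 146. ]
handle Rend  top@z [ 420.5 -181.8  146. ]
hook post top  tri [573.2   8.4 237.9] err 9.8 top@z [574.2  13.  250. ] scene@z [555.3  12.  250. ]
```

Run:
```python
from pts import *
def proj(f,p):
    E=f['extrinsics'];q=E[:3,:3].T@(np.array(p)-E[:3,3]);return f['cx']+f['fx']*q[0]/-q[2], f['cy']-f['fy']*q[1]/-q[2]
b=cv2.resize(f['image'][172:222,310:360,::-1],(600,600),interpolation=cv2.INTER_CUBIC)
R=np.array([[.99885,-.048],[.048,.99885]])
for x in(502,507):
  for d,col in(((0,25.5,0),(0,0,255)),((0,-25.5,0),(0,0,255)),((0,0,0),(0,255,0)),((-13,0,8),(255,0,0)),((69,0,8),(255,0,255)),((0,25.5,-53),(0,255,255)),((0,-25.5,-53),(0,255,255)),((0,0,-113),(255,255,0))):
    xy=np.array([x,9])+R@np.array(d[:2]);u,v=proj(f,[*xy,241+d[2]])
    U,V=(u-310+.5)*12-.5,(v-172+.5)*12-.5
    print(x,d,round(U),round(V))
    cv2.circle(b,(int(U),int(V)),4 if x==502 else 2,col,1)
cv2.imwrite('pics/c8.png',b)
```

```text
502 (0, 25.5, 0) 179 215
502 (0, -25.5, 0) 313 170
502 (0, 0, 0) 246 193
502 (-13, 0, 8) 267 193
502 (69, 0, 8) 143 69
502 (0, 25.5, -53) 179 343
502 (0, -25.5, -53) 310 298
502 (0, 0, -113) 244 460
507 (0, 25.5, 0) 172 207
507 (0, -25.5, 0) 306 162
507 (0, 0, 0) 239 185
507 (-13, 0, 8) 260 185
507 (69, 0, 8) 137 61
507 (0, 25.5, -53) 172 335
507 (0, -25.5, -53) 303 290
507 (0, 0, -113) 237 451
```

View pics/c8.png

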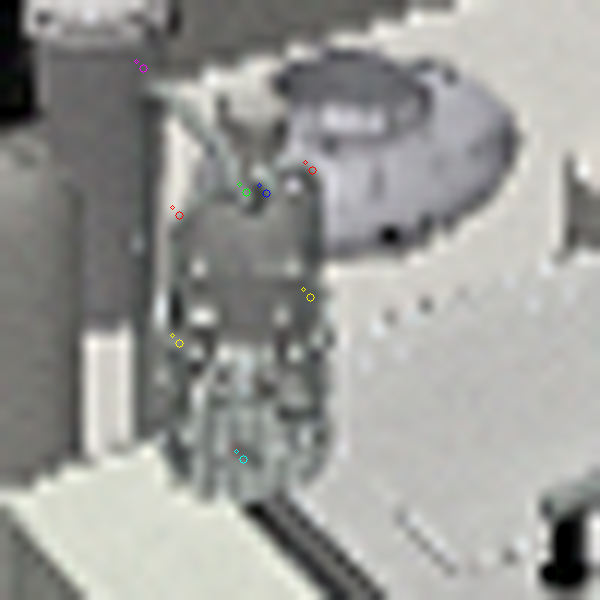

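>>> {"op": "servo_tool", "data": {
  "motion": [16,32.3,-11,0,0,0.064,100,16,32.3,-11,0,0,0.064,100,16,32.3,-11,0,0,0.064,100,16,32.3,-11,0,0,0.064,100,16,32.3,-11,0,0,0.064,100,16,32.3,-11,0,0,0.064,100,16,32.3,-11,0,0,0.064,100,16,32.3,-11,0,0,0.064,100,0,0,0,0,0,0,100,0,0,0,0,0,0,100]
}}

```text
time_s: 2.7
ee_pos: [502.7, 15.7, 333.7]
ee_rot: [-179.8, -0.0, 93.2]
force: [0.0, -0.5, -0.0]
gripper_width: 91.1
```

Run:
```python
from h import *
f=save('scene','scene2');g=save('top','top2')
a=cv2.resize(f['image'][160:222,300:360,::-1],None,fx=6,fy=6,interpolation=cv2.INTER_CUBIC)
b=cv2.resize(g['image'][182:257,300:375,::-1],None,fx=5,fy=5,interpolation=cv2.INTER_CUBIC)
c=np.zeros((400,760,3),np.uint8);c[:372,:360]=a;c[:375,370:745]=b;cv2.imwrite('pics/d1.png',c)
s=sensors.state();print(s['time_s'],s['ee_pos'],s['ee_rot'],s['qpos'],s['force'])
```

```text
2.8 [502.67873406  13.64894292 335.10562376] [-1.79974595e+02  2.32900074e-02  9.29925024e+01] [ 2.60341009e-01  8.90149001e+00  8.77323476e+01 -2.46382832e-02
  8.33904292e+01 -9.27293151e+01] [ 0.09517466 -0.16288618  0.68386574]
```

View pics/d1.png

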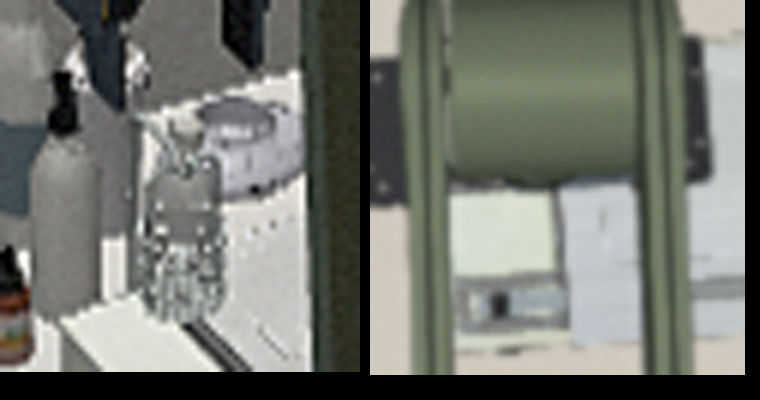

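Run:
```python
from pts import *
f=load('scene2')
E=f['extrinsics']
for p in([502.7,13.6,316],[502.7,13.6+50,316],[502.7,13.6-50,316]):
    q=E[:3,:3].T@(np.array(p)-E[:3,3]);u,v=f['cx']+f['fx']*q[0]/-q[2], f['cy']-f['fy']*q[1]/-q[2]
    print(((u-300+.5)*6-.5),((v-160+.5)*6-.5))
```

```text
177.0755724730967 75.0785500920395
107.41809633086768 95.21328754754296
245.42009922184025 55.32332525735268
```

>>> {"op": "servo_tool", "data": {
  "motion": [0,-1,-18,0,0,0,100,0,-1,-18,0,0,0,100,0,-1,-18,0,0,0,100,0,-1,-18,0,0,0,100,0,0,-16,0,0,0,100,0,0,-14,0,0,0,100,0,0,0,0,0,0,100]
}}

```text
time_s: 3.38
ee_pos: [501.1, 8.3, 231.1]
ee_rot: [-179.7, -0.0, 92.8]
force: [-0.3, -0.0, -0.2]
gripper_width: 91.4
```

Run:
```python
from h import *
f=save('scene','scene3')
a=cv2.resize(f['image'][160:222,300:360,::-1],None,fx=9,fy=9,interpolation=cv2.INTER_CUBIC)
cv2.imwrite('pics/d2.png',a)
s=sensors.state();print(s['time_s'],s['ee_pos'],s['ee_rot'],s['force'])
```

```text
3.4333 [502.09348419   8.45542048 232.6572468 ] [-1.79886379e+02  1.05898342e-03  9.28563130e+01] [-0.42951108 -0.05818905  0.47998283]
```

View pics/d2.png

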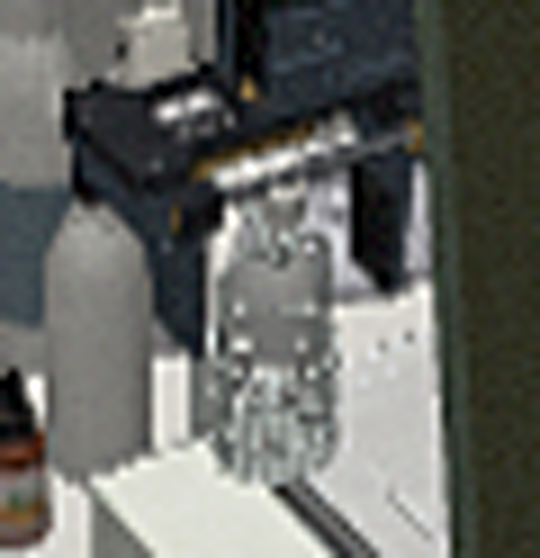

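>>> {"op": "servo_tool", "data": {
  "motion": [0,0,0,0,0,0,50,0,0,0,0,0,0,50,0,0,0,0,0,0,50,0,0,0,0,0,0,50,0,0,0,0,0,0,50,0,0,0,0,0,0,50],
  "newtons": 18
}}

```text
time_s: 3.93
ee_pos: [503.3, 9.7, 233.3]
ee_rot: [180.0, 0.0, 93.0]
force: [0.2, 0.6, -0.0]
gripper_width: 56.5
```

Gripped at 57 mm. Now lift 28 mm.

>>> {"op": "servo_tool", "data": {
  "motion": [0,0,4,0,0,0,40,0,0,6,0,0,0,40,0,0,6,0,0,0,40,0,0,6,0,0,0,40,0,0,4,0,0,0,40,0,0,0,0,0,0,40]
}}

```text
time_s: 4.43
ee_pos: [503.8, 9.7, 260.3]
ee_rot: [179.9, 0.0, 93.0]
force: [1.2, 0.2, -0.3]
gripper_width: 56.7
```

Run:
```python
from h import *
f=save('scene','scene4')
a=cv2.resize(f['image'][160:222,300:360,::-1],None,fx=9,fy=9,interpolation=cv2.INTER_CUBIC)
cv2.imwrite('pics/d3.png',a)
s=sensors.state();print(s['time_s'],s['ee_pos'],s['ee_rot'],s['force'],s['gripper_width'])
```

```text
4.4833 [503.48060722   9.71521235 259.6528595 ] [ 1.79921896e+02 -1.40953679e-03  9.29939658e+01] [-0.69955482 -0.17664467 -1.32179087] 56.39811915077784
```

View pics/d3.png

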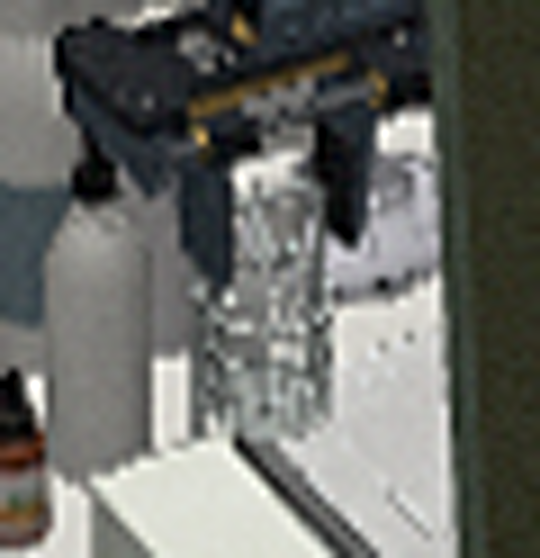

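>>> {"op": "servo_tool", "data": {
  "motion": [-6,-0.3,0,0,0,0,40,-10,-0.5,0,0,0,0,40,-12,-0.6,0,0,0,0,40,-12,-0.6,0,0,0,0,40,-12,0,0,0,0,0,40,-12,0,0,0,0,0,40,-6,0,0,0,0,0,40]
}}

```text
time_s: 5.07
ee_pos: [430.9, 7.7, 259.1]
ee_rot: [-180.0, -0.0, 93.0]
force: [-0.4, 0.1, -1.6]
gripper_width: 56.5
```

Run:
```python
from h import *
f=save('scene','scene5');g=save('top','top5')
cv2.imwrite('pics/d4.png',cv2.resize(f['image'][160:290,230:370,::-1],None,fx=4.6,fy=4.6,interpolation=cv2.INTER_CUBIC))
g0=load('top1');f0=load('scene1')
cv2.imwrite('pics/d5.png',cv2.resize(g0['image'][215:270,205:280,::-1],None,fx=8,fy=8,interpolation=cv2.INTER_CUBIC))
cv2.imwrite('pics/d6.png',cv2.resize(f0['image'][240:295,240:310,::-1],None,fx=8,fy=8,interpolation=cv2.INTER_CUBIC))
s=sensors.state();print(s['time_s'],s['ee_pos'],s['ee_rot'],s['force'],s['gripper_width'])
```

```text
5.1667 [431.92067584   7.70745077 259.29036338] [ 1.79971552e+02 -5.76400874e-03  9.29901687e+01] [ 1.18936996  0.27887499 -1.04486037] 55.81902169099721
```

View pics/d4.png

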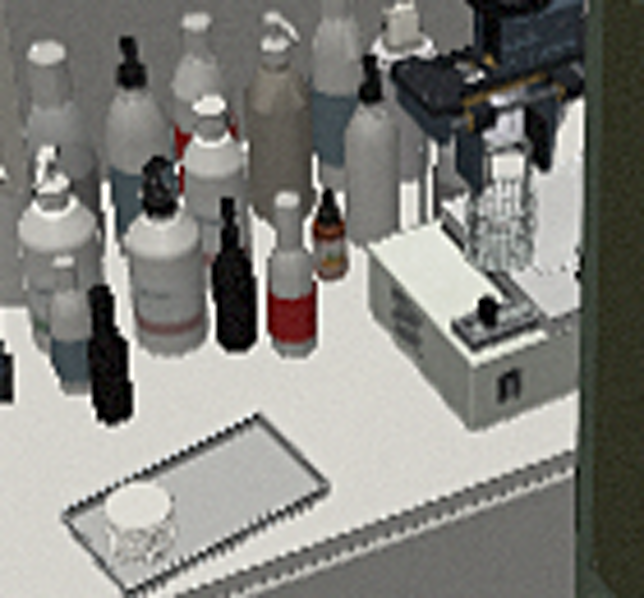

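View pics/d5.png

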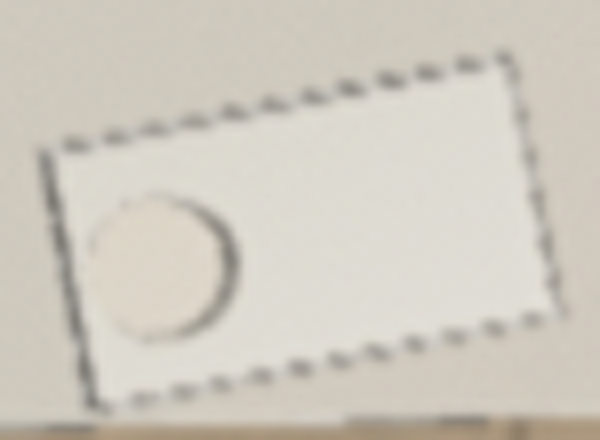

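View pics/d6.png

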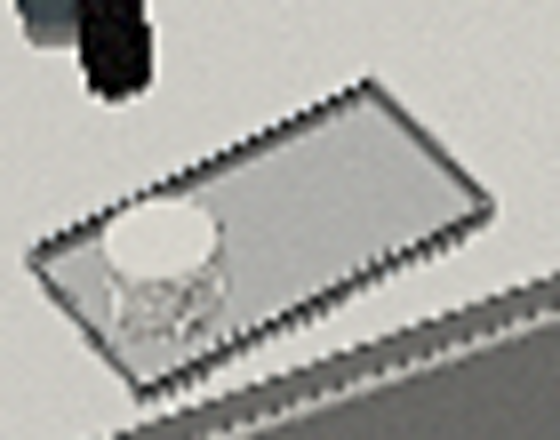

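Run:
```python
from pts import *
A=lambda U,V:((U+.5)/8-.5+205,(V+.5)/8-.5+215)
B=lambda U,V:((U+.5)/8-.5+240,(V+.5)/8-.5+240)
T=[A(42,150),A(508,58),A(562,315),A(95,408)];S=[B(30,255),B(368,82),B(490,208),B(143,392)]
c=[];cs=[];ct=[]
for s,t in zip(S,T):
    show('corner',s,t,14); ct.append(atz(g,*t,14));cs.append(atz(f,*s,14))
for C in(ct,cs):
    C=np.array(C);m=C.mean(0);ey=(C[0]+C[3]-C[1]-C[2])/2;print('centre',m.round(1),'len',np.linalg.norm(ey).round(1),np.linalg.norm((C[0]+C[1]-C[2]-C[3])/2).round(1),'free end',(m-ey/np.linalg.norm(ey)*50).round(1),'yaw',np.degrees(np.arctan2(-ey[0],ey[1])))
p=A(155,265);print('pads top',atz(g,*p,43))
```

```text
corner  tri [446.9 417.4  10.1] err 3.8 top@z [447.6 418.3  14. ] scene@z [442.  416.6  14. ]
corner  tri [481.5 222.6  11.8] err 1.0 top@z [481.7 222.8  14. ] scene@z [479. 223.  14.]
corner  tri [374.3 202.8   9.3] err 0.8 top@z [374.3 202.   14. ] scene@z [370.3 204.9  14. ]
corner  tri [339.6 397.8   9.2] err 0.6 top@z [340.  397.1  14. ] scene@z [335.3 398.7  14. ]
centre [410.9 310.   14. ] len 198.3 109.6 free end [419.5 260.8  14. ] yaw 9.92111290555352
centre [406.7 310.8  14. ] len 197.1 109.2 free end [415.8 261.6  14. ] yaw 10.530652401317317
pads top [399.01149052 365.9021611   43.        ]
```

>>> {"op": "servo_tool", "data": {
  "motion": [-1.5,20,0,0,0,0,40,-1.5,32,0,0,0,0,40,-1.5,34,0,0,0,0,40,-1.5,34,-10,0,0,0,40,-1.5,34,-15,0,0,0,40,-1.5,34,-20,0,0,0,40,-1.5,34,-20,0,0,0,40,-1.5,20,-20,0,0,0,40,-1.5,11,-15,0,0,0,40,0,0,0,0,0,0,40]
}}

```text
time_s: 6.0
ee_pos: [418.2, 262.2, 155.8]
ee_rot: [-179.7, 0.1, 93.2]
force: [0.2, -0.5, -1.3]
gripper_width: 56.0
```

>>> {"op": "servo_tool", "data": {
  "motion": [0,0,-12,0,0,0,40,0,0,-12,0,0,0,40,0,0,-10,0,0,0,40,0,0,0,0,0,0,40]
}}

```text
time_s: 6.33
ee_pos: [419.2, 259.7, 123.8]
ee_rot: [-179.9, 0.1, 93.0]
force: [-0.3, -1.1, -0.7]
gripper_width: 56.1
```

Run:
```python
from h import *
f=save('scene','scene6');g=save('top','top6')
cv2.imwrite('pics/e1.png',cv2.resize(f['image'][215:295,230:330,::-1],None,fx=7,fy=7,interpolation=cv2.INTER_CUBIC))
s=sensors.state();print(s['time_s'],s['ee_pos'],s['ee_rot'],s['force'],s['gripper_width'])
```

```text
6.4333 [420.12127767 260.40601431 125.34734696] [ 1.79980443e+02 -9.57838887e-03  9.29538935e+01] [-0.45782446 -0.44881882 -1.64236898] 56.53777708071507
```

View pics/e1.png

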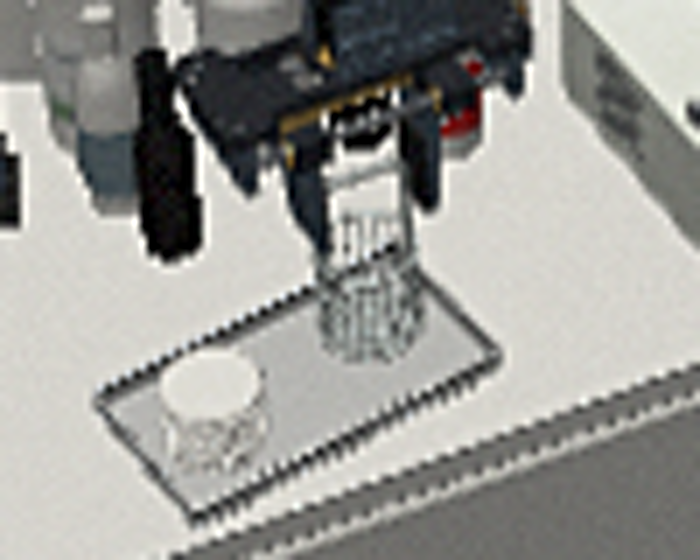

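>>> {"op": "servo_tool", "data": {
  "motion": [0,0,-7,0,0,0,40,0,0,-6,0,0,0,40,0,0,-2,0,0,0,40,0,0,0,0,0,0,40]
}}

```text
time_s: 6.77
ee_pos: [419.3, 260.4, 109.4]
ee_rot: [-179.9, 0.0, 93.0]
force: [-0.1, 0.7, -1.6]
gripper_width: 56.3
```

>>> {"op": "servo_tool", "data": {
  "motion": [0,0,-2,0,0,0,40,0,0,0,0,0,0,40]
}}

```text
time_s: 6.93
ee_pos: [419.7, 260.7, 107.8]
ee_rot: [-180.0, -0.0, 93.0]
force: [-1.5, -0.2, -1.1]
gripper_width: 56.3
```

>>> {"op": "servo_tool", "data": {
  "motion": [0,0,-2,0,0,0,40,0,0,0,0,0,0,40]
}}

```text
time_s: 7.1
ee_pos: [419.8, 260.8, 105.9]
ee_rot: [180.0, -0.0, 93.0]
force: [0.3, -0.1, -1.3]
gripper_width: 56.2
```

>>> {"op": "servo_tool", "data": {
  "motion": [0,0,-1,0,0,0,40,0,0,0,0,0,0,40]
}}

```text
time_s: 7.27
ee_pos: [420.1, 261.0, 105.8]
ee_rot: [179.9, -0.0, 93.0]
force: [-1.1, -0.2, 5.0]
gripper_width: 56.0
```

>>> {"op": "servo_tool", "data": {
  "motion": [0,0,-1,0,0,0,40,0,0,0,0,0,0,40]
}}

```text
time_s: 7.43
ee_pos: [420.2, 261.2, 105.6]
ee_rot: [179.9, -0.1, 93.0]
force: [-2.9, 1.0, 10.2]
gripper_width: 56.4
```

>>> {"op": "servo_tool", "data": {
  "motion": [0,0,-1,0,0,0,40,0,0,0,0,0,0,40]
}}

```text
time_s: 7.6
ee_pos: [420.3, 261.6, 105.3]
ee_rot: [179.9, -0.1, 93.0]
force: [-3.4, 0.3, 14.1]
gripper_width: 56.0
```

>>> {"op": "servo_tool", "data": {
  "motion": [0,0,2.5,0,0,0,40,0,0,0,0,0,0,40,0,0,0,0,0,0,90,0,0,0,0,0,0,90,0,0,0,0,0,0,90,0,0,0,0,0,0,90]
}}

```text
time_s: 8.1
ee_pos: [419.6, 260.6, 105.2]
ee_rot: [-180.0, 0.0, 93.0]
force: [0.6, -0.6, -0.8]
gripper_width: 79.6
```

>>> {"op": "servo_tool", "data": {
  "motion": [0,0,4,0,0,0,90,0,0,10,0,0,0,90,0,0,20,0,0,0,90,0,0,35,0,0,0,90,0,0,40,0,0,0,90,0,0,40,0,0,0,90,0,-20,20,0,0,-0.11,90,0,-36,0,0,0,-0.12,90,0,-38,0,0,0,-0.12,90]
}}

```text
time_s: 8.85
ee_pos: [420.4, 166.7, 277.2]
ee_rot: [179.7, -0.2, 72.8]
force: [0.5, -1.4, -0.4]
gripper_width: 82.0
```

Run:
```python
from h import *
f=save('scene','scene7');g=save('top','top7')
cv2.imwrite('pics/e2.png',cv2.resize(f['image'][205:295,230:340,::-1],None,fx=6,fy=6,interpolation=cv2.INTER_CUBIC))
cv2.imwrite('pics/e3.png',cv2.resize(g['image'][190:270,205:305,::-1],None,fx=6,fy=6,interpolation=cv2.INTER_CUBIC))
s=sensors.state();print(s['time_s'],s['ee_pos'],s['ee_rot'],s['force'],s['gripper_width'])
```

```text
8.95 [419.27875777 162.90675162 275.97303518] [1.79880281e+02 4.73366379e-02 7.25800534e+01] [-0.25110751  0.49742016 -0.13732534] 82.29911125659345
```

View pics/e2.png

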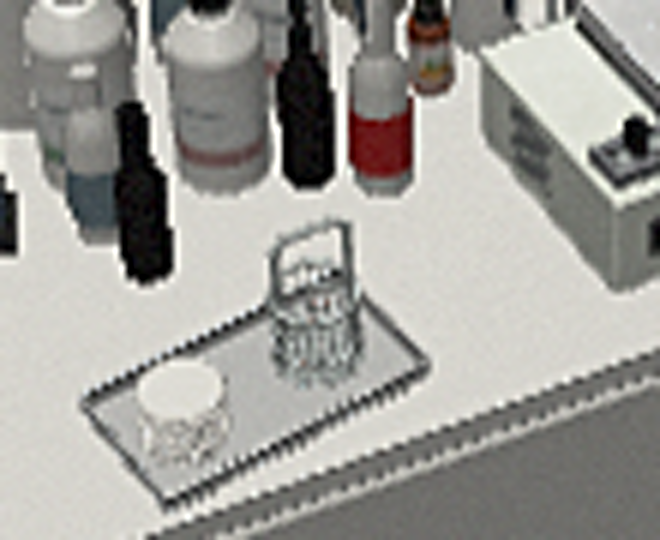

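View pics/e3.png

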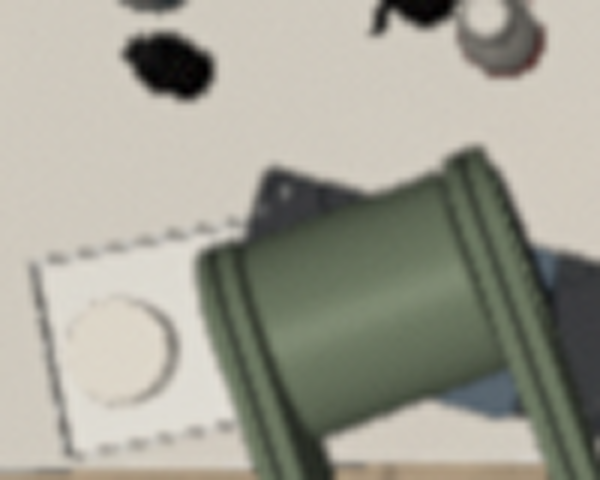

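Run:
```python
from h import *
g=load('top1');W=cloud(g)
for u in (370,395,340):
    for v in range(120,200,8): print(u,v,W[v,u].round(0),end=' ')
    print()
f=load('scene1');V=cloud(f)
for (u,v) in((300,130),(320,100),(400,100),(310,40),(350,120)): print(V[v,u].round(0))
```

```text
370 120 [ 562.  -20. 1114.] 370 128 [ 562.  -25. 1067.] 370 136 [ 562.  -29. 1013.] 370 144 [ 738. -126.    4.] 370 152 [ 711. -125.    2.] 370 160 [ 684. -125.    1.] 370 168 [ 656. -124.    3.] 370 176 [ 629. -123.    1.] 370 184 [ 602. -123.   -3.] 370 192 [ 565. -111.  113.] 
395 120 [ 562.  -52. 1109.] 395 128 [ 562.  -58. 1064.] 395 136 [ 562.  -65. 1011.] 395 144 [ 733. -208.   19.] 395 152 [ 708. -210.    3.] 395 160 [ 682. -210.   -4.] 395 168 [ 654. -208.    1.] 395 176 [ 627. -208.   -2.] 395 184 [ 600. -206.    1.] 395 192 [ 563. -189.  116.] 
340 120 [ 562.   17. 1119.] 340 128 [ 562.   15. 1071.] 340 136 [ 563.   13. 1017.] 340 144 [740. -24.   3.] 340 152 [713. -24.   2.] 340 160 [685. -23.   6.] 340 168 [659. -22.   2.] 340 176 [632. -22.  -5.] 340 184 [605. -21.  -4.] 340 192 [569. -17.  87.] 
[880. -36. 300.]
[ 874. -134.  427.]
[ 826. -529.  361.]
[870. -89. 698.]
[ 884. -296.  285.]
```

>>> {"op": "servo_tool", "data": {
  "motion": [0,-38,0,0,0,-0.12,70,0,-38,0,0,0,-0.12,60,0,-38,0,0,0,-0.12,60,0,-38,0,0,0,-0.12,60,0,-38,0,0,0,-0.12,60,0,-38,0,0,0,-0.12,60,-1,-30,0,0,0,-0.12,60,-1,-14,0,0,0,-0.12,60,0,-4,-15,0,0,-0.12,60,-1,-2,-15,0,0,-0.12,60]
}}

```text
time_s: 9.78
ee_pos: [417.6, -112.4, 245.4]
ee_rot: [179.9, -0.2, 3.8]
force: [-0.7, 0.2, -0.7]
gripper_width: 54.5
```

>>> {"op": "servo_tool", "data": {
  "motion": [0,0,-10,0,0,-0.01,60,0,0,0,0,0,0,60]
}}

```text
time_s: 9.95
ee_pos: [415.6, -110.9, 233.1]
ee_rot: [-179.9, 0.2, 3.6]
force: [-0.3, 0.2, 0.4]
gripper_width: 54.7
```

Run:
```python
from h import *
f=save('scene','scene8');g=save('top','top8')
cv2.imwrite('pics/e4.png',cv2.resize(f['image'][150:260,300:420,::-1],None,fx=5,fy=5,interpolation=cv2.INTER_CUBIC))
s=sensors.state();print(s['time_s'],s['ee_pos'],s['ee_rot'],s['force'],s['gripper_width'],s['qpos'])
```

```text
10.05 [ 416.98579319 -111.04078289  234.98615953] [-1.79994897e+02 -2.64879976e-02  3.68836368e+00] [-0.05758174 -0.16388938 -0.12706905] 54.64684089292444 [-1.64488096e+01  5.16864941e+00  1.06599098e+02  1.49804396e-02
  6.82091411e+01 -2.01427327e+01]
```

View pics/e4.png

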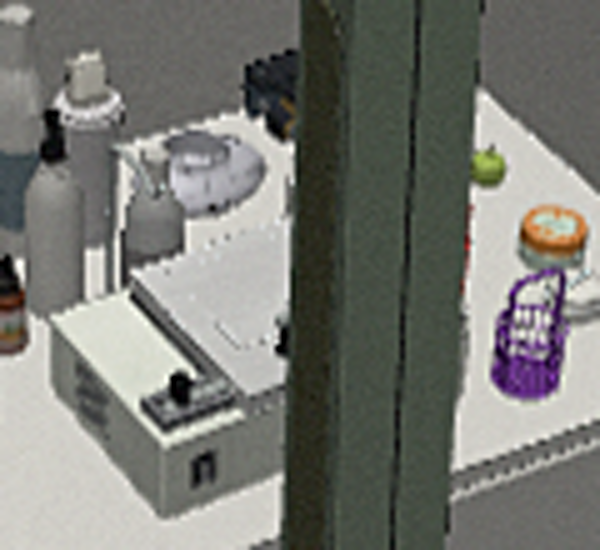

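>>> {"op": "servo_tool", "data": {
  "motion": [0,-0.5,-20,0,0,-0.014,60,0,-0.5,-22,0,0,0,60,0,-0.5,-20,0,0,0,60,0,-0.5,-14,0,0,0,60,0,0,-8,0,0,0,60,0,0,-3,0,0,0,60,0,0,0,0,0,0,60]
}}

```text
time_s: 10.63
ee_pos: [417.1, -113.2, 147.8]
ee_rot: [180.0, -0.0, 2.8]
force: [-0.8, 0.1, -0.8]
gripper_width: 54.7
```

Run:
```python
from h import *
g=save('top','top9')
cv2.imwrite('pics/e5.png',cv2.resize(g['image'][175:275,300:430,::-1],None,fx=5,fy=5,interpolation=cv2.INTER_CUBIC))
s=sensors.state();print(s['time_s'],s['ee_pos'],s['ee_rot'],s['force'],s['gripper_width'],s['qpos'])
```

```text
10.6833 [ 417.43602843 -113.34140484  148.29263873] [ 1.79972807e+02 -8.95112358e-02  2.83795999e+00] [-0.00108521  0.0466212  -0.34136095] 54.480407274734205 [-1.67172629e+01  1.00572831e+01  1.14633017e+02  5.27979673e-03
  5.52162496e+01 -1.95582101e+01]
```

View pics/e5.png

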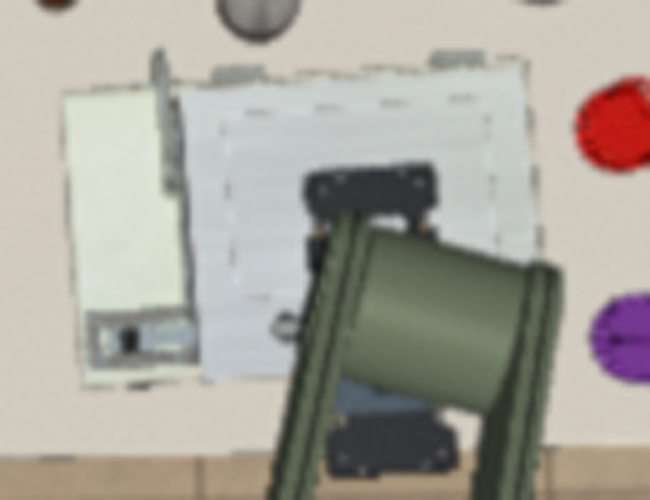

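Close on the handle.

>>> {"op": "servo_tool", "data": {
  "motion": [0,0,-1,0,0,0,5,0,0,0,0,0,0,5,0,0,0,0,0,0,5,0,0,0,0,0,0,5,0,0,0,0,0,0,5,0,0,0,0,0,0,5,0,0,0,0,0,0,5],
  "newtons": 15
}}

```text
time_s: 11.27
ee_pos: [416.4, -113.3, 146.5]
ee_rot: [180.0, 0.0, 2.8]
force: [1.2, -0.8, 1.6]
gripper_width: 11.2
```

>>> {"op": "servo_tool", "data": {
  "motion": [0,0,1,0,0,0,5,0,0,1,0,0,0,5,0,0,0,0,0,0,5]
}}

```text
time_s: 11.52
ee_pos: [417.0, -113.3, 148.4]
ee_rot: [-180.0, -0.0, 2.8]
force: [2.7, -0.2, -4.1]
gripper_width: 11.5
```

>>> {"op": "servo_tool", "data": {
  "motion": [0,0,1,0,0,0,5,0,0,0,0,0,0,5]
}}

```text
time_s: 11.68
ee_pos: [417.4, -113.3, 149.5]
ee_rot: [-180.0, -0.1, 2.8]
force: [3.8, 1.0, -5.1]
gripper_width: 11.5
```

>>> {"op": "servo_tool", "data": {
  "motion": [0,0,1,0,0,0,5,0,0,0,0,0,0,5]
}}

```text
time_s: 11.85
ee_pos: [417.8, -113.3, 150.7]
ee_rot: [180.0, -0.1, 2.8]
force: [4.5, 1.3, -5.0]
gripper_width: 11.4
```

>>> {"op": "servo_tool", "data": {
  "motion": [0.3,0,1,0,0,0,5,0,0,0,0,0,0,5]
}}

```text
time_s: 12.02
ee_pos: [418.1, -113.3, 151.7]
ee_rot: [180.0, -0.1, 2.8]
force: [4.8, 0.7, -5.5]
gripper_width: 12.0
```

>>> {"op": "servo_tool", "data": {
  "motion": [0.3,0,1,0,0,0,5,0,0,0,0,0,0,5]
}}

```text
time_s: 12.18
ee_pos: [418.5, -113.3, 152.7]
ee_rot: [180.0, -0.2, 2.8]
force: [4.9, 0.6, -5.6]
gripper_width: 11.2
```

Run:
```python
from h import *
f=save('scene','scene10');g=save('top','top10')
a=load('scene8')['image'];b=f['image']
sl=np.s_[195:245,315:365]
x=[cv2.resize(i[sl][:,:,::-1],None,fx=7.5,fy=7.5,interpolation=cv2.INTER_CUBIC) for i in(a,b)]
cv2.imwrite('pics/e6.png',np.hstack(x))
s=sensors.state();print(s['time_s'],s['ee_pos'],s['ee_rot'],s['force'],s['torque'],s['gripper_width'])
```

```text
12.2833 [ 418.45755681 -113.26343732  152.67580582] [ 1.79996823e+02 -1.57229038e-01  2.79289336e+00] [ 5.83565578  0.60857264 -5.89412961] [ 0.03136503 -0.75056438  0.04467293] 11.499372187948378
```

View pics/e6.png

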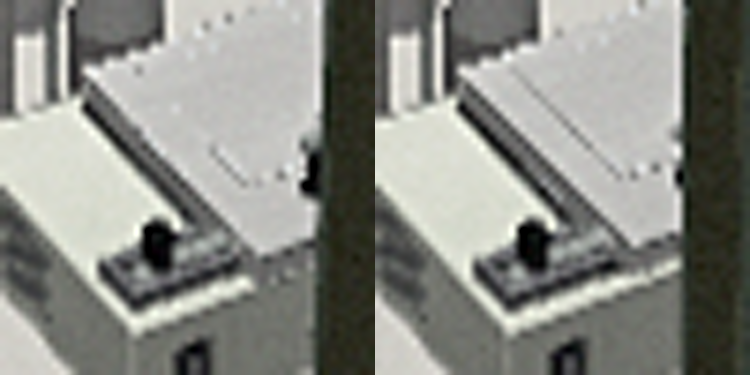

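Run:
```python
import numpy as np
th=np.arange(0,0.91,0.05)
x=-158*np.cos(th)+52*np.sin(th)+158; z=158*np.sin(th)+52*np.cos(th)-52
for i,t in enumerate(th): print(round(t,2),x[i].round(1),z[i].round(1), (np.diff(x)[i-1].round(1),np.diff(z)[i-1].round(1)) if i else '')
```

```text
0.0 0.0 0.0 
0.05 2.8 7.8 (np.float64(2.8), np.float64(7.8))
0.1 6.0 15.5 (np.float64(3.2), np.float64(7.7))
0.15 9.5 23.0 (np.float64(3.6), np.float64(7.5))
0.2 13.5 30.4 (np.float64(3.9), np.float64(7.3))
0.25 17.8 37.5 (np.float64(4.3), np.float64(7.1))
0.3 22.4 44.4 (np.float64(4.6), np.float64(6.9))
0.35 27.4 51.0 (np.float64(5.0), np.float64(6.7))
0.4 32.7 57.4 (np.float64(5.3), np.float64(6.4))
0.45 38.3 63.5 (np.float64(5.6), np.float64(6.1))
0.5 44.3 69.4 (np.float64(5.9), np.float64(5.8))
0.55 50.5 74.9 (np.float64(6.2), np.float64(5.5))
0.6 57.0 80.1 (np.float64(6.5), np.float64(5.2))
0.65 63.7 85.0 (np.float64(6.7), np.float64(4.9))
0.7 70.7 89.6 (np.float64(7.0), np.float64(4.5))
0.75 77.8 93.7 (np.float64(7.2), np.float64(4.2))
0.8 85.2 97.6 (np.float64(7.4), np.float64(3.8))
0.85 92.8 101.0 (np.float64(7.6), np.float64(3.5))
0.9 100.5 104.1 (np.float64(7.7), np.float64(3.1))
```

>>> {"op": "servo_tool", "data": {
  "motion": [2,0.1,1.5,-0.001,0.025,0,5,0.2,0,0.3,-0.001,0.025,0,5,1.6,0.1,3.8,-0.001,0.025,0,5,1.6,0.1,3.9,-0.001,0.025,0,5,0,0,0,0,0,0,5]
}}

```text
time_s: 12.7
ee_pos: [422.4, -113.0, 162.2]
ee_rot: [-179.9, 5.9, 2.8]
force: [-1.5, -0.6, -2.7]
gripper_width: 11.6
```

>>> {"op": "servo_tool", "data": {
  "motion": [3.6,0.2,7.5,-0.0025,0.05,0,5,3.9,0.2,7.3,-0.0025,0.05,0,5,4.3,0.2,7.1,-0.0025,0.05,0,5,4.6,0.2,6.9,-0.0025,0.05,0,5,0,0,0,0,0,0,5],
  "newtons": 25
}}

```text
time_s: 13.12
ee_pos: [438.8, -112.2, 191.0]
ee_rot: [-179.9, 17.5, 2.8]
force: [-2.7, -1.4, -1.2]
gripper_width: 11.5
```

>>> {"op": "servo_tool", "data": {
  "motion": [5,0.3,6.7,-0.0025,0.05,0,5,5.3,0.3,6.4,-0.0025,0.05,0,5,5.6,0.3,6.1,-0.0025,0.05,0,5,5.9,0.3,5.8,-0.0025,0.05,0,5,6.2,0.3,5.5,-0.0025,0.05,0,5,6.5,0.3,5.2,-0.0025,0.05,0,5,0,0,0,0,0,0,5]
}}

```text
time_s: 13.7
ee_pos: [472.9, -110.4, 226.4]
ee_rot: [-179.9, 34.7, 2.8]
force: [-5.2, -0.5, 2.1]
gripper_width: 11.6
```

Run:
```python
from h import *
f=save('scene','scene11');g=save('top','top11')
cv2.imwrite('pics/f1.png',cv2.resize(f['image'][160:290,230:370,::-1],None,fx=4.6,fy=4.6,interpolation=cv2.INTER_CUBIC))
s=sensors.state();print(s['time_s'],s['ee_pos'],s['ee_rot'],s['force'],s['torque'],s['qpos'])
```

```text
13.8 [ 472.51319846 -110.42564752  226.15555751] [-179.94851281   34.4618507     2.81408413] [-3.41268835  0.60240809  0.55899011] [-0.03991241  0.18524564  0.02962802] [ -9.88991399  28.21270243  83.02610294  -7.27035082 102.4750702
 -12.10683489]
```

View pics/f1.png

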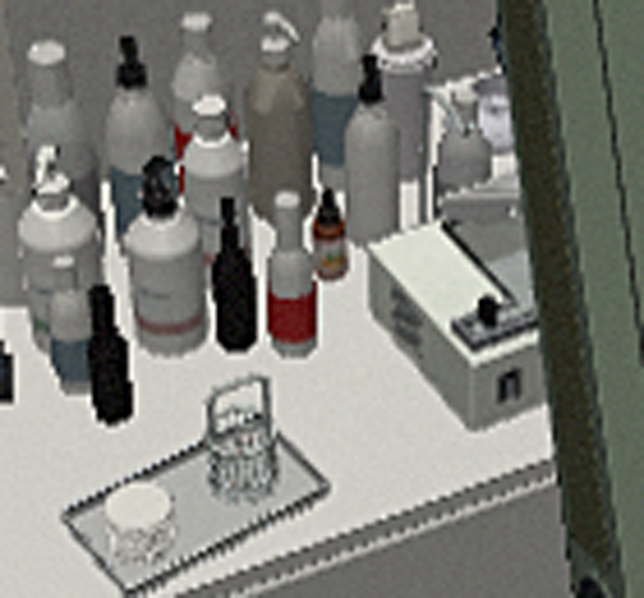

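>>> {"op": "servo_tool", "data": {
  "motion": [6.7,0.3,4.9,-0.0025,0.05,0,5,7,0.3,4.5,-0.0025,0.05,0,5,7.2,0.4,4.2,-0.0025,0.05,0,5,7.4,0.4,3.8,-0.0025,0.05,0,5,7.6,0.4,3.5,-0.0025,0.05,0,5,7.7,0.4,3.1,-0.0025,0.05,0,5,0,0,0,0,0,0,5,0,0,0,0,0,0,5,0,0,0,0,0,0,5],
  "newtons": 30
}}

```text
time_s: 14.55
ee_pos: [516.6, -108.2, 250.7]
ee_rot: [-180.0, 51.5, 2.8]
force: [-2.8, 1.1, 1.0]
gripper_width: 11.2
```

Run:
```python
from h import *
f=save('scene','scene12');g=save('top','top12')
a=cv2.resize(f['image'][160:290,230:370,::-1],None,fx=3,fy=3,interpolation=cv2.INTER_CUBIC)
b=cv2.resize(g['image'][175:265,300:420,::-1],None,fx=3,fy=3,interpolation=cv2.INTER_CUBIC)
c=np.zeros((400,790,3),np.uint8);c[:390,:420]=a;c[:270,425:785]=b;cv2.imwrite('pics/f2.png',c)
W=cloud(g);z=W[:,:,2]
s=sensors.state();print(s['time_s'],s['ee_pos'],s['ee_rot'],s['force'],s['torque'],s['qpos'],s['gripper_width'])
# lid angle by plane fit of visible lid at left of the arm
roi=np.zeros_like(z,bool);roi[180:225,338:405]=1
P=W[roi&(z>125)&(z<290)]
print(len(P),P.min(0),P.max(0))
```

```text
14.65 [ 516.64864842 -108.17748424  250.69706394] [-179.97285029   51.51671885    2.79838272] [-2.66577158  1.24847565  1.14798907] [ 0.04207839  0.04648738 -0.07162054] [ -8.03179109  39.83935977  67.29837799 -10.12264082 123.46487362
 -12.41104689] 11.360141360746525
657 [ 457.90094641 -215.73164293  125.04129372] [580.05580925  -5.41708092 264.3663076 ]
```

View pics/f2.png

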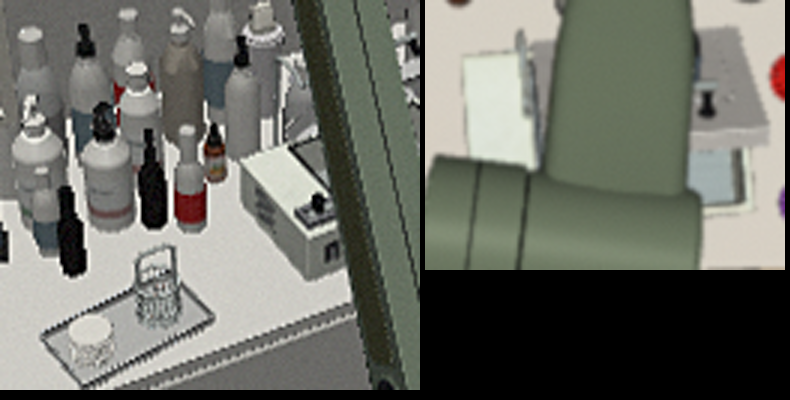

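Run:
```python
from h import *
g=load('top12');W=cloud(g)
P=W[186:219,396:411].reshape(-1,3);P=P[(P[:,2]>110)&(P[:,2]<270)]
A=np.c_[P[:,:2],np.ones(len(P))]
for _ in range(4):
    k=np.linalg.lstsq(A,P[:,2],rcond=None)[0];r=abs(A@k-P[:,2]);A=A[r<15];P=P[r<15]
print(len(P),k,'slope rad',np.arctan(-k[0]),P.min(0),P.max(0))
s=sensors.state();z=s['ee_pos']
print('from tcp', np.arctan2(z[2]-94,574.2-z[0])*-1+np.pi-np.pi+0, np.arctan2(z[2]-94,574.2-z[0])-np.arctan2(52,158))
```

```text
422 [-1.23690508e+00 -9.29949475e-03  8.39178208e+02] slope rad 0.8909123643511361 [ 474.45521939 -220.83430273  115.31789612] [ 581.18464422 -170.46214323  254.20487912]
from tcp -1.218812939576709 0.9008646482254177
```

The lid is at about 0.89–0.90 rad, against the 0.675 needed, and the held force is only about 3 N. I'm handing in.

```bash
python3 -c "
from workcell import env
print(env.job_done())"
```

```text
the job is handed in; nothing more can be done
None
```

The basket is off its hook and standing upright in the empty end of the tray. The lid is open at about 0.9 rad, past the 0.675 rad halfway point, and the arm is still holding it by the handle. I handed in at about 14.7 s.

- **Basket:** I gripped it by both bail legs, lifted it 27 mm and took it forward 72 mm clear of the hook. I set it down near (420, 261), about 2 mm from the measured centre of the free half, and the pictures show it still upright in the tray.
- **Tug before the catch:** The handle rose 6 mm at a steady 5–6 N, with no hard stop. A locked lid would have stopped at 3 mm, and the picture showed the lid's front edge raised, so the bolt was already out. I never touched the catch.
- **Lid:** I followed the hinge arc, with readings of about 5 N or less during the lift. At the end, a plane fit to the depth image gave 0.89 rad and the arm's own position gave 0.90 rad. The grip is 30 N, with a held force of about 3 N.
- **Disagreements:** The two cameras differed by 2–4 mm in x, and by up to 10 mm on the bail, which was hard to see. The grasps allowed more than that.
- **Not fully seen:** In the last pictures the arm covered part of the lid. I saw no sign that anything else had moved, but I did not check the other objects one by one.

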